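# Clamp a handle tube in the screw fixture

### The job

Lay the loose steel tube in the cradle of the green clamping fixture with its brass eye pointing away from the stop, slide it under the bridge until its plain end gently meets the stop, then turn the T-handle clockwise until you feel the resistance clearly rise and the tube is clamped. Do not overtighten, since too much squeeze crushes the tube. Let go of everything at the end and leave the blue bar, the yellow tin and the screwdriver where they are.

Things in the scene. Friction and masses are not known exactly. Their poses are not given: they have to be found in the camera images.
- rod_center (a point): Centre (on the axis, half-way along) of the loose stainless tube to be clamped: round, 16 mm in diameter, 260 mm long, about 160 g, lying alone on the black mat. Its x axis runs along the tube towards the plain end (130 mm from the centre); a thin brass wire eye sticks out 45 mm beyond the other end (-x).
- rod: The same tube as a whole; origin below the centre, on its underside, same axes.
- cradle_home (a point): Where the tube's centre must finally be, in the fixture; x runs along the cradle towards the stop, z is up. It lies 48 mm above the fixture's underside. The tube is laid down with its centre about 60 mm short of here (the bridge and ram cover from 85 to 115 mm along +x, bridge top 56 mm above this point), then slid along +x; its plain end then meets the stop here.
- cradle: Two aluminium V blocks that carry the tube, grooves open 12 mm to either side at the height of the tube's axis: the rear one 50 to 130 mm along +x from cradle_home, the front one 100 to 125 mm along -x. Between them there is free room beside the tube and 36 mm under its axis. Origin: on the screw axis at the fixture's underside, 100 mm along +x from cradle_home; same axes.
- stop: Upright dark steel block across the end of the cradle; its face towards the tube is 130 mm along +x from cradle_home. Same origin and axes as the cradle.
- handle_grip (a point): Centre of the T-handle's cross-bar, on the upright screw axis, 91 mm above cradle_home's height. The flat-sided steel bar is 64 mm long along its own x (red end balls 17 mm in diameter reach 42 mm from the centre), 12 mm wide (y), 14 mm high, with 20 mm of room below it. It can be pinched across its middle from above. Clockwise seen from above tightens; it stays at its height.
- blue_bar: Bystander: blue bar 220 x 30 x 25 mm.
- tin: Bystander: yellow tin, 60 mm in diameter and 60 mm high.
- driver: Bystander: a screwdriver.
- handle: The T-handle (same origin and axes). 0.9 to 2.4 rad of turning, not known beforehand, brings the ram's sprung shoe down on the tube. Friction: about 0.3 N m against turning, constant; standing still between steps it can read from -0.3 to 0.3. From contact on the torque rises above its free value by about 0.4 N m per rad; well clamped at a rise of 0.2 to 0.35 N m, crushed at 0.45. The screw holds by itself.

How it is judged (in metres and radians):
On the way:
1. the tube lies in the cradle, its plain end home against the stop (x of rod_center in the frame of cradle_home above -0.004 m and y of rod_center in the frame of cradle_home between -0.004 and 0.004 m and z of rod_center in the frame of cradle_home below 0.004 m), for 0.2 s.
At the end, for the whole second after the job is handed in: The tube lies in both V blocks within 4 mm of home (brass eye away from the stop, aligned within 0.04 rad), pressed into the cradle by the ram with more than 15 N, at rest and released (all of step 1 and x of rod_center in the frame of cradle_home below 0.004 m and angle between the x axis of rod_center and the x axis of cradle_home, either way round below 0.04 rad and x of stop in the frame of rod above 0.05 m and contact force between rod and cradle above 15 N and linear speed of rod below 0.01 m/s); the robot touches nothing.
It fails at once if the tube is crushed: squeezed into the cradle with more than 75 N (contact force between rod and cradle above 75 N).
It fails at once if the tube is rammed against the stop with more than 45 N (contact force between rod and stop above 45 N).
It fails at once if a bystander is moved by more than 20 mm (distance of any of blue_bar, tin, driver from where it was at the start of the episode above 0.02 m).
It also fails if it takes over 72 s, if anything falls off the work surface, if the arm or the gripper's body presses on something with over 40 N, if the wrist force passes 120 N, or if a joint passes its speed limit or range.

### The arm

A 6-joint arm with a two-finger parallel gripper is mounted at the origin on the work surface. World frame = base frame: x ahead of the robot, y to its left, z up, the work surface at z = 0. Lengths are in mm, angles in rad, forces in N, time in s.
With the tool pointing down it reaches from about 300 to 775 mm from the base axis. Payload 14.6 kg.
Tool frame: the origin (TCP) lies on the mounting face of the last link; the fingertips stand 199 mm ahead of it and the grasp point (between the pads) lies 180 mm ahead of it; z points along the fingers, y is the line along which they close (so a half turn about z gives the same grasp; the last joint's range is limited). The gripper opens to 94 mm and grips with 3 to 60 N. Pads are 16 mm wide; open, the fingers measure 119 mm over their backs; the gripper's body (75 mm by 177 mm) begins 78 mm behind the grasp point.
Start: joints at [-1.174, 0.3, 1.521, -0, 1.321, -0.067], TCP at [246.035, -491.892, 404.646] pointing down, gripper open.
Joint ranges: [-3.03, 3.03], [-0.79, 2.21], [0.23, 2.52], [-1.04, 4.18], [0, 3.07], [-2.55, 2.55]. Speed limits (rad/s): [2.22, 2.22, 2.57, 3.14, 3.14, 3.14].

### API

Orientations are given as [roll, pitch, yaw] about the fixed x, y, z axes, in that order (R = Rz(yaw) Ry(pitch) Rx(roll)).
In Python, from cell import manip gives the robot as it stands. The module is installed in compiled form; this text tells all that it offers.
- The arm moves only by the shell command python3 -m creep 'ROWS' [FORCE]. ROWS is a JSON object of lists of equal length, an entry for each row: "slide": the shift along the world's x, y, z in cm, a list of three; "turn": the turn about the world's z in rad; "claw": the opening, from 0 (shut) to 1 (fully open). A call has 1 to 8 rows; each row shifts and turns the commanded pose from where the row before left it; what a row does not reach is not made up. A row lasts 1/8 s, in which the tool goes at most 62.5 mm and 10.7 degrees, less where a joint would pass 70% of its speed; a pose out of reach is approached as far as the arm can. A call with a gripper value outside its range is refused whole. The fingers move at their own pace and stop on an object; FORCE is the grip in N (left out, the last holds). Time passes only in rows, so rows that do not move let the fingers close. It gives the time, the measured TCP pose, the force, the opening and the grip force at its end, in the units of the state.
- manip.read_state(): the state, without advancing time (a new reading comes with each control period).
- manip.camera(name): name is "scene" or "top" or "wrist"; returns (picture, depth): 400x640x3 uint8, red, green, blue; 400x640 float32, mm along the optical axis (not along the pixel's ray), 0 where there is no reading.
- manip.calibration(name): a dict with "intrinsics" (3x3 intrinsics, pixels), "k1" (the pictures are not rectified: a ray, as slopes to the right and down, at radius r is drawn at 1 + k1 r^2 times it, then the intrinsics apply), "pose" (4x4, takes a point from camera to world coordinates). Camera axes: x right, y up, looking along -z (the intrinsics and any distortion apply to the point x, -y, -z); pixel columns grow to the right and rows downward; lengths in mm; the calibration is good to about 2 mm. A picture is of the moment at which its call begins: read the wrist's pose just before it. calibration takes no time and is no camera call; for the wrist camera it gives the pose at the moment of the call.
- manip.sign_off(): hands the job in; it is judged then, once.
Trained networks look in the newest picture that a camera, given by its name, has taken for a name from the list of things; names that differ only in an ending like _2 or _b are one class to them, and where a whole thing is asked for, a point or a joint stands for the part that bears it (a point fixed in the world has none). Each returns a list of dicts, best first, with "score" (0 to 1); they miss things now and then, are a little off and sometimes report something else, mostly with a low value. They report only what shows in the picture. A call takes as long as a camera call.
- manip.cut_out(query, camera): "mask" (400x640 bool, what is visible of it) and "position" ([column, row] in pixels, amid what is visible of it).
The state is a dict: "clock": time; "joints": joint angles; "qd": joint speeds; "effort": joint torques, N m; "eef_pos": TCP position; "eef_rot": TCP orientation; "wrist_force": force on the tool from outside, world axes, zero at the start; "moment": the same for the moment, N m; "finger_gap": finger opening in mm; "finger_force": force on a finger pad.
Only numpy, scipy, OpenCV 4.12 (cv2) and the standard library are available. Lean on these libraries where they do the work, as an engineer would, in place of code of your own. Each camera call takes 0.05 s, during which the arm holds its last target. There are 200 camera calls.

## Working session

There is one attempt and no reset: what is moved stays moved. The work goes in short steps, Python scripts to look and compute and a shell command to move; the robot and the scene stay as the last step left them, time stands still between calls to the robot, and variables do not carry over. Pictures are saved under pics/ and viewed, at most 10 in all, crops included, and the job is handed in when it is done.

```bash
mkdir -p pics; cat > h.py <<'E'
import numpy as np, cv2
from cell import manip
def px2w(cam,uv,depth,cal=None):
    c=cal or manip.calibration(cam); K=np.array(c["intrinsics"]); P=np.array(c["pose"])
    uv=np.atleast_2d(uv).astype(float)
    d=(uv-[K[0,2],K[1,2]])/[K[0,0],K[1,1]]
    s=d.copy()
    for _ in range(20): s=d/(1+c["k1"]*(s**2).sum(1,keepdims=True))
    depth=np.atleast_1d(depth)
    p=np.c_[s[:,0]*depth,-s[:,1]*depth,-depth,np.ones(len(depth))]
    return (p@P.T)[:,:3]
def maskpts(cam,mask,dep,cal=None):
    v,u=np.nonzero(mask&(dep>0)); return px2w(cam,np.c_[u,v],dep[v,u],cal)
E
python3 - <<'E'
from h import *
np.set_printoptions(precision=1,suppress=True)
for cam in ("scene","top"):
    im,d=manip.camera(cam); cv2.imwrite(f"pics/{cam}0.png",im[:,:,::-1])
    for q in ("rod","cradle","stop","handle","blue_bar","tin","driver"):
        for r in manip.cut_out(q,cam)[:2]:
            p=maskpts(cam,r["mask"],d)
            if len(p)<5: print(cam,q,r["score"],"few");continue
            xy=p[:,:2]; c=np.median(p,0); w=np.linalg.svd(xy-xy.mean(0),full_matrices=False)[2][0]
            t=(xy-c[:2])@w
            print(cam,q,round(r["score"],2),r["position"],len(p),"med",c,"ang",round(np.arctan2(w[1],w[0]),3),"ext",np.percentile(t,[1,99]),"z",np.percentile(p[:,2],[2,98]))
print(manip.read_state())
E
```

```text
scene rod 0.63 [288.2, 284.9] 526 med [ 571.1 -268.6   15.7] ang 0.193 ext [-153.   132.9] z [ 1.1 21.1]
scene stop 0.49 [370.0, 209.8] 84 med [670.  100.7  50.6] ang -1.939 ext [-19.4   9. ] z [22.8 71.4]
scene blue_bar 0.75 [262.0, 334.1] 1049 med [ 615.  -444.9   26.7] ang -0.091 ext [-118.    95.3] z [ 8.1 31.6]
scene tin 0.59 [340.4, 158.3] 253 med [428.9 318.2  50.9] ang 0.414 ext [-25.8  29.5] z [12.2 66.2]
scene driver 0.5 [389.0, 171.6] 209 med [610.9 371.6  21. ] ang 0.206 ext [-53.2 121. ] z [ 1.6 30. ]
top rod 0.55 [390.2, 199.7] 287 med [ 569.5 -264.2   16.2] ang -2.946 ext [-124.   118.5] z [ 7.4 24.1]
top cradle 0.53 [274.7, 190.4] 163 med [582.3 136.4  46. ] ang 2.926 ext [-36.  174.2] z [ 28.9 120.8]
top stop 0.56 [281.7, 167.6] 40 med [663.  104.4  68.7] ang -1.628 ext [-10.7  10. ] z [28.  74.3]
top handle 0.44 [276.4, 173.6] 105 med [629.6 116.9 147.8] ang -3.131 ext [-34.8  38.8] z [131.1 154.3]
top blue_bar 0.76 [443.9, 190.8] 662 med [ 599.  -436.6   26.2] ang 3.042 ext [-110.2  104.7] z [ 1.7 34.6]
top tin 0.57 [214.8, 235.9] 304 med [419.1 330.5  60.2] ang -1.981 ext [-31.   23.5] z [ 6.5 69.3]
top driver 0.6 [207.2, 183.7] 252 med [608.2 376.8  24.3] ang -2.992 ext [-101.6   55. ] z [11.1 35.1]
{'clock': 0.8, 'joints': array([-1.2,  0.3,  1.5,  0. ,  1.3, -0.1]), 'qd': array([-0., -0., -0., -0.,  0.,  0.]), 'effort': array([ -0. , -53.2, -35.3,   0.1,   0. ,  -0. ]), 'eef_pos': array([ 246. , -491.9,  404.7]), 'eef_rot': array([ 3.1, -0. ,  0.5]), 'wrist_force': array([-1. , -0.5,  0.8]), 'moment': array([ 0.,  0., -0.]), 'finger_force': 0.0, 'finger_gap': 93.79371019380072}
```

```bash
python3 - <<'E'
import cv2,numpy as np
a=cv2.imread("pics/scene0.png")[120:380,180:480]; b=cv2.imread("pics/top0.png")[120:290,180:480]
cv2.imwrite("pics/v1.png",cv2.resize(np.vstack([a,b]),None,fx=1.38,fy=1.38) if 0 else np.hstack([cv2.resize(a,(400,347)),cv2.resize(b,(400,227)) if 0 else cv2.copyMakeBorder(cv2.resize(b,(400,227)),0,120,0,0,0)]))
E
```

```text
(no output)
```

View pics/v1.png

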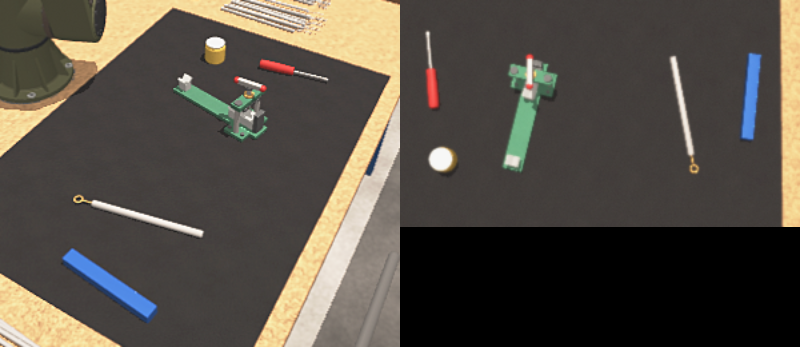

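View pics/scene0.png

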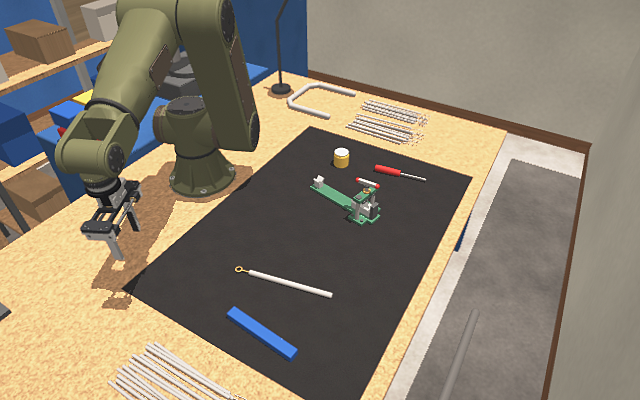

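The wrist camera is not in use yet. The tube lies at about (288,285) with its eye at (239,269) towards the robot. The fixture's stop is at about (370,208), on its far side, and the front block is at (319,182). So both point the same way, and I move over the tube first.

```bash
python3 -m creep '{"slide":[[4.3,3.2,0],[4.3,3.2,0],[4.3,3.2,0],[4.3,3.2,0],[4.3,3.2,0],[4.3,3.2,0],[4.3,3.2,0],[0,0,0]],"turn":[-0.05,-0.05,-0.05,-0.05,-0.05,-0.04,0,0],"claw":[1,1,1,1,1,1,1,1]}' 30
cat > look.py <<'E'
from h import *
import sys
np.set_printoptions(precision=2,suppress=True)
n=sys.argv[1]; s=manip.read_state(); cal=manip.calibration("wrist"); im,d=manip.camera("wrist"); cv2.imwrite(f"pics/{n}.png",im[:,:,::-1]); np.savez(f"pics/{n}.npz",d=d,K=cal["intrinsics"],k1=cal["k1"],pose=cal["pose"])
print("eef",s["eef_pos"],np.round(s["eef_rot"],4),s["wrist_force"],"clock",s["clock"],"cam",np.array(cal["pose"])[:3,3])
for q in sys.argv[2:]:
    for r in manip.cut_out(q,"wrist")[:1]:
        p=maskpts("wrist",r["mask"],d,cal)
        np.save(f"pics/{n}_{q}.npy",r["mask"])
        if len(p)<5: continue
        xy=p[:,:2]; c=np.median(p,0); w=np.linalg.svd(xy-xy.mean(0),full_matrices=False)[2][0]; w=w*np.sign(w[0])
        t=(xy-c[:2])@w; a,b=np.percentile(t,[.3,99.7])
        print(q,round(r["score"],2),r["position"],len(p),"med",c,"mean",xy.mean(0),"ang",round(np.arctan2(w[1],w[0]),4),"ext",a,b,"ends",c[:2]+a*w,c[:2]+b*w,"z",np.percentile(p[:,2],[2,50,98]))
E
python3 look.py w1 rod
```

```text
clock: 1.8
eef_pos: [549.0, -265.6, 404.1]
eef_rot: [-3.141, 0.0, 0.178]
wrist_force: [-1.1, -1.1, -1.5]
finger_gap: 94.3
finger_force: 0.0
eef [ 549.04 -265.61  404.11] [-3.14  0.    0.18] [-1.13 -1.08 -1.53] clock 1.8 cam [ 626.21 -252.05  383.86]
rod 0.56 [321.6, 142.7] 4171 med [ 584.69 -264.     16.05] mean [ 576.97 -265.38] ang 0.1983 ext -182.06265550467418 117.86411846111845 ends [ 406.2  -299.86] [ 700.25 -240.79] z [ 2.05 16.05 18.61]
```

View pics/w1.png

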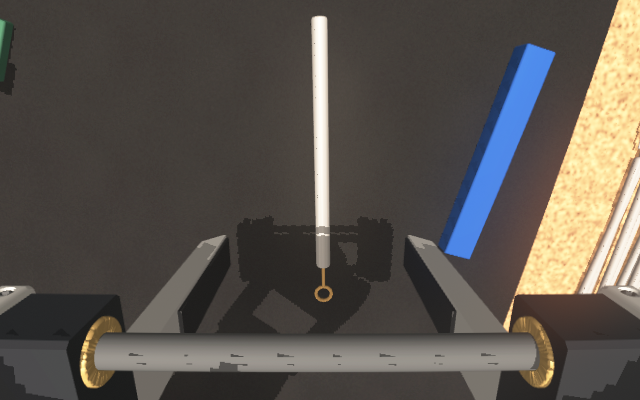

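```bash
python3 - <<'E'
from h import *
z=np.load("pics/w1.npz"); cal=dict(intrinsics=z["K"],k1=float(z["k1"]),pose=z["pose"]); m=np.load("pics/w1_rod.npy")
p=maskpts("wrist",m,z["d"],cal)
p=p[p[:,2]>11]
w=np.array([np.cos(.1983),np.sin(.1983)]); n=np.array([-w[1],w[0]])
t=p[:,:2]@w; o=p[:,:2]@n
for a in range(380,660,10):
    s=(t>=a)&(t<a+10)
    if s.any(): print(a,s.sum(),round(np.median(o[s]),1),round(np.ptp(o[s]),1),round(np.median(p[s,2]),1))
print(t.min(),t.max())
E
```

```text
380 58 -373.9 14.6 16.2
390 118 -374.0 14.7 16.4
400 112 -374.1 14.6 16.1
410 117 -373.3 14.5 16.1
420 117 -373.5 14.4 16.1
430 120 -373.6 15.4 16.4
440 119 -373.7 15.2 16.4
450 125 -373.8 15.2 16.2
460 127 -374.0 14.0 16.3
470 128 -373.7 13.9 16.3
480 134 -374.3 13.8 16.4
490 136 -373.5 14.7 16.0
500 144 -373.7 14.7 16.4
510 147 -373.8 14.6 16.2
520 145 -374.0 14.5 16.5
530 151 -374.1 15.4 16.3
540 150 -373.4 15.2 16.4
550 158 -373.6 15.2 16.4
560 155 -373.7 15.0 16.0
570 163 -373.9 14.8 16.4
580 165 -374.0 14.9 16.7
590 173 -374.2 14.8 16.4
600 177 -373.5 14.7 16.6
610 180 -373.7 15.5 16.4
620 177 -373.8 15.4 16.3
630 186 -374.0 15.4 16.6
640 1 -378.8 0.0 15.1
339.0011583137478 640.0157291869442
```

The picture shows the tube running from (320,17), its plain end, to (323,266), with the eye at (323,294) and the blue bar to the right. The tube's centre is about (574.5,-266) and its angle 0.198, consistent with 16 mm height and about 258 mm length. I go down to grasp it.

```bash
python3 -m creep '{"slide":[[1.3,0,-4.5],[1.25,0,-4.5],[0,0,-4.5],[0,0,-4.0],[0,0,-2.0],[0,0,-0.8],[0,0,0],[0,0,0]],"turn":[0.02,0,0,0,0,0,0,0],"claw":[1,1,0.6,0.4,0.4,0.4,0.4,0.4]}' 30
```

```text
clock: 2.9
eef_pos: [572.7, -268.2, 202.9]
eef_rot: [3.14, -0.001, 0.194]
wrist_force: [-0.6, 0.0, -0.2]
finger_gap: 39.2
finger_force: 0.0
```

```bash
python3 -m creep '{"slide":[[0.15,0.2,-0.1],[0,0,0],[0,0,0],[0,0,0],[0,0,4],[0,0,6],[0,0,6],[0,0,0]],"turn":[0,0,0,0,0,0,0,0],"claw":[0,0,0,0,0,0,0,0]}' 40
```

```text
clock: 3.9
eef_pos: [574.2, -265.8, 365.9]
eef_rot: [3.136, -0.007, 0.194]
wrist_force: [0.4, -0.3, -2.7]
finger_gap: 14.7
finger_force: 40.0
```

```bash
python3 -m creep '{"slide":[[-1,4.8,1.5],[-1,5.2,1.5],[-1,5.2,1.5],[-0.5,5.2,1],[0,5,0],[0,0,0],[0,0,0]],"turn":[-0.09,-0.09,-0.09,-0.09,-0.05,0,0],"claw":[0,0,0,0,0,0,0]}' 40
python3 look.py w2 cradle stop handle rod
```

```text
clock: 4.78
eef_pos: [539.1, -12.1, 414.7]
eef_rot: [3.141, 0.001, -0.215]
wrist_force: [-0.4, -0.5, -2.0]
finger_gap: 14.9
finger_force: 40.0
eef [539.09 -12.06 414.71] [ 3.14  0.   -0.22] [-0.4  -0.46 -2.01] clock 4.775 cam [615.64 -29.13 394.39]
cradle 0.64 [170.7, 152.3] 2238 med [600.08 121.32  44.92] mean [590.35 124.69] ang -0.244 ext -183.2674054050131 60.54183428579397 ends [422.24 165.59] [658.83 106.7 ] z [14.5  44.92 51.49]
stop 0.88 [158.8, 78.4] 920 med [665.25 100.97  68.98] mean [665.27 104.16] ang 1.3807 ext -6.676526763746217 23.322166223799265 ends [663.99  94.42] [669.66 123.88] z [19.35 68.98 71.19]
handle 0.94 [111.9, 124.2] 3259 med [631.73 113.07 147.02] mean [631.57 114.66] ang -0.044 ext -43.05266445351175 39.977404440322076 ends [588.72 114.96] [671.67 111.31] z [130.6  147.02 149.28]
rod 0.84 [316.1, 168.7] 11837 med [586.03 -22.3  229.45] mean [578.53 -20.88] ang -0.2148 ext -133.52824085934304 70.63060711503799 ends [455.57   6.16] [655.03 -37.36] z [223.4  229.45 231.54]
```

View pics/w2.png

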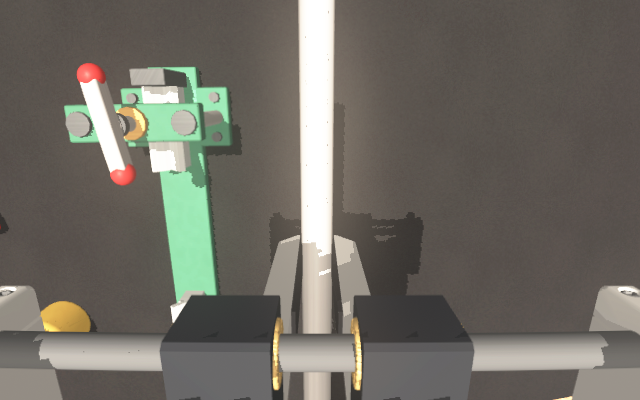

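The picture shows the fixture at left: handle centre about (107,124), stop at (158,77), base strip running from (180,170) to (195,300), tube from the top at (316,0) down to the fingers. I get the fixture angle from the green strip and the V blocks.

```bash
cat > fx.py <<'E'
from h import *
import sys
np.set_printoptions(precision=2,suppress=True)
n=sys.argv[1]; z=np.load(f"pics/{n}.npz"); cal=dict(intrinsics=z["K"],k1=float(z["k1"]),pose=z["pose"]); im=cv2.imread(f"pics/{n}.png")
hsv=cv2.cvtColor(im,cv2.COLOR_BGR2HSV)
g=(hsv[...,0]>60)&(hsv[...,0]<95)&(hsv[...,1]>80)&(hsv[...,2]>60)
p=maskpts("wrist",g,z["d"],cal)
print("green z hist",np.histogram(p[:,2],bins=np.arange(-5,120,5))[0])
H=np.array([630.5,113.1]); 
a=-0.215
for _ in range(4):
    w=np.array([np.cos(a),np.sin(a)]); nn=np.array([-w[1],w[0]])
    t=(p[:,:2]-H)@w; o=(p[:,:2]-H)@nn
    k=(t<-62)&(t>-190)&(abs(o)<45)&(p[:,2]<30)
    c=[];tt=[];W=[]
    for b in np.arange(-190,-62,4):
        s=k&(t>=b)&(t<b+4)
        if s.sum()>15: lo,hi=np.percentile(o[s],[1,99]); c.append((lo+hi)/2); tt.append(b+2); W.append(hi-lo)
    f=np.polyfit(tt,c,1); a+=np.arctan(f[0])
print("ang",a,"strip offset at screw axis",f[1],"width",np.median(W),"t",tt[0],tt[-1],np.array(c))
# grey parts: V blocks / stop
q=maskpts("wrist",(hsv[...,1]<60)&(hsv[...,2]>30),z["d"],cal); t=(q[:,:2]-H)@w; o=(q[:,:2]-H)@nn
for lo,hi in((-235,-190),(-55,-20),(22,60)):
    s=(t>lo)&(t<hi)&(abs(o)<30)&(q[:,2]>32)&(q[:,2]<85)
    if s.sum()>5: print("grey",lo,s.sum(),"t",np.percentile(t[s],[2,98]),"o",np.percentile(o[s],[2,98]),"z",np.percentile(q[s,2],[5,50,95]))
E
python3 fx.py w2
```

```text
green z hist [   0    1   30 5677  212    0    0    0    0    0    0    0    0    0
    0    0    0    0    0    6    2  177  685    0]
ang -0.2079511890060141 strip offset at screw axis 3.1318449820735785 width 47.414454369677635 t -188 -64 [3.32 2.82 3.29 3.05 3.2  3.31 3.1  2.95 3.05 3.26 3.04 3.04 3.31 2.77
 3.56 3.1  3.1  3.11 3.15 3.19 3.02 3.51 2.84 3.17 3.13 3.32 3.24 1.98
 3.31 3.07 4.36 2.55]
grey -235 193 t [-217.01 -199.92] o [ 6.12 19.99] z [35.09 46.3  50.14]
grey -55 1018 t [-50.13 -22.21] o [-12.46  19.43] z [39.17 46.48 50.53]
grey 22 1116 t [22.84 42.38] o [-11.27  18.34] z [39.31 68.2  70.82]
```

```bash
python3 -m creep '{"slide":[[-3,3.2,0],[-3,4,0],[-2.9,4.7,0],[0,4.7,-3],[0,0,-2],[0,0,0],[0,0,0]],"turn":[0.007,0,0,0,0,0,0],"claw":[0,0,0,0,0,0,0]}' 40
python3 look.py w3 cradle stop handle rod; python3 fx.py w3
```

```text
clock: 5.9
eef_pos: [450.4, 153.6, 366.5]
eef_rot: [-3.141, -0.001, -0.21]
wrist_force: [-0.8, -0.2, -1.5]
finger_gap: 15.0
finger_force: 40.0
eef [450.39 153.56 366.52] [-3.14 -0.   -0.21] [-0.76 -0.23 -1.54] clock 5.9 cam [527.08 136.91 346.37]
cradle 0.76 [295.0, 17.2] 235 med [590.64 140.86  48.69] mean [540.67 149.45] ang -0.2233 ext -172.3596976197881 13.03588898300526 ends [422.56 179.04] [603.35 137.98] z [45.67 48.69 51.72]
rod 0.97 [316.0, 167.2] 11661 med [497.72 143.6  181.4 ] mean [490.27 145.05] ang -0.2085 ext -133.70394325201258 70.74475375695262 ends [366.92 171.27] [566.94 128.96] z [175.47 181.4  183.4 ]
green z hist [   0    0    0 1476   78    0    0    0    0    0    0    0    0    0
    0    0    0    0    0    0    0    0    0    0]
ang -0.3327057371608081 strip offset at screw axis 3.9897672831211106 width 8.076436031595001 t -188 -64 [-0.5   0.39  2.63  3.7   3.25  5.09  4.77  8.45  7.7   9.19  9.59 10.31
  9.89 10.68 11.17 -6.25 -6.37 -6.06 -6.11 -5.31 -5.15 14.97 15.72]
grey -235 104 t [-220.38 -201.45] o [-10.53  -5.09] z [45.67 48.71 50.58]
grey -55 194 t [-52.47 -31.87] o [-17.83  16.13] z [46.13 48.34 51.27]
```

View pics/w3.png

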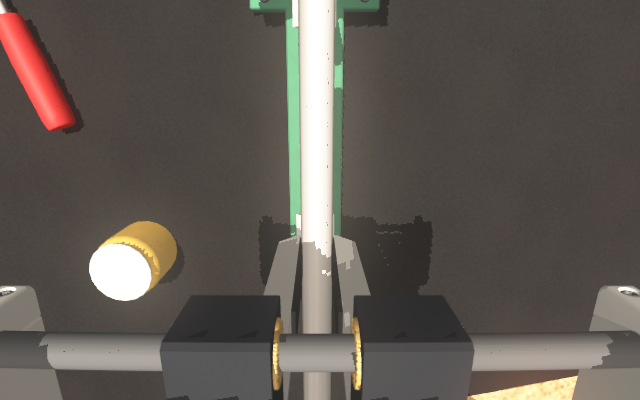

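The tube runs along the green strip, whose edges are at columns 290 and 342 against the tube at 317. I measure the lateral offset precisely.

```bash
python3 - <<'E'
from h import *
np.set_printoptions(precision=2,suppress=True)
z=np.load("pics/w3.npz"); cal=dict(intrinsics=z["K"],k1=float(z["k1"]),pose=z["pose"]); im=cv2.imread("pics/w3.png")
hsv=cv2.cvtColor(im,cv2.COLOR_BGR2HSV)
g=(hsv[...,0]>60)&(hsv[...,0]<95)&(hsv[...,1]>80)&(hsv[...,2]>60)
p=maskpts("wrist",g,z["d"],cal); E=np.array([450.4,153.6])
a=-0.209
w=np.array([np.cos(a),np.sin(a)]); n=np.array([-w[1],w[0]])
t=(p[:,:2]-E)@w;o=(p[:,:2]-E)@n
T=[];L=[];R=[]
for b in range(0,130,5):
    s=(t>=b)&(t<b+5)&(p[:,2]<20)&(abs(o)<35)
    if s.sum()>10: T.append(b+2.5);L.append(o[s].min());R.append(o[s].max())
T=np.array(T);L=np.array(L);R=np.array(R)
for x in(L,R):
    f=np.polyfit(T,x,1); r=x-np.polyval(f,T); k=abs(r)<1.5; f=np.polyfit(T[k],x[k],1); print("slope",f[0],"at0",f[1], "n",k.sum())
print(np.c_[T,L,R][:30:3])
q=maskpts("wrist",np.load("pics/w3_rod.npy"),z["d"],cal); q=q[q[:,2]>176]
t2=(q[:,:2]-E)@w;o2=(q[:,:2]-E)@n
for b in range(-40,130,30):
    s=(t2>b)&(t2<b+10)
    if s.any(): print(b,np.percentile(o2[s],[1,99]))
E
```

```text
slope 0.2254923200624683 at0 8.455962002342565 n 1
slope 0.004075755946208853 at0 24.523596599887735 n 24
[[  2.5   16.53  25.06]
 [ 17.5   18.19  24.77]
 [ 32.5   19.78  24.51]
 [ 52.5   21.26  24.09]
 [ 67.5   20.99  24.72]
 [ 82.5   16.29  24.41]
 [ 97.5  -21.54  25.02]
 [112.5  -21.41  24.7 ]
 [127.5   16.51  25.29]]
-40 [-7.45  7.12]
-10 [-7.61  7.23]
20 [-7.4   6.97]
50 [-7.53  7.11]
80 [-7.2   7.58]
110 [-7.37  7.44]<stdin>:16: RankWarning: Polyfit may be poorly conditioned
```

```bash
python3 -m creep '{"slide":[[-0.5,0.2,-4],[0,0,-4],[0,0,-1.7],[1.5,-0.3,0],[1.5,-0.3,0],[0,0,-1],[0,0,-0.8],[0,0,0]],"turn":[0,0,0,0,0,0,0,0],"claw":[0,0,0,0,0,0,0,0]}' 40
```

```text
clock: 7.15
eef_pos: [474.7, 150.1, 249.9]
eef_rot: [3.141, 0.001, -0.209]
wrist_force: [-0.6, 0.3, -1.2]
finger_gap: 14.9
finger_force: 40.0
```

```bash
python3 -m creep '{"slide":[[0,0,-0.4],[0,0,-0.2],[0,0,0]],"turn":[0,0,0],"claw":[0,0,0]}' 20
```

```text
clock: 7.52
eef_pos: [475.0, 150.1, 244.6]
eef_rot: [3.142, 0.0, -0.209]
wrist_force: [0.6, 0.2, -1.1]
finger_gap: 15.2
finger_force: 20.0
```

```bash
python3 -m creep '{"slide":[[0,0,-0.1],[0,0,0]],"turn":[0,0],"claw":[0,0]}' 20
```

```text
clock: 7.78
eef_pos: [475.0, 150.1, 243.7]
eef_rot: [-3.142, -0.0, -0.209]
wrist_force: [-0.8, 1.1, -1.4]
finger_gap: 15.4
finger_force: 20.0
```

```bash
python3 -m creep '{"slide":[[0,0,-0.1],[0,0,0]],"turn":[0,0],"claw":[0,0]}' 20
```

```text
clock: 8.02
eef_pos: [475.0, 150.1, 242.6]
eef_rot: [3.142, 0.0, -0.209]
wrist_force: [0.3, -0.1, -0.8]
finger_gap: 15.3
finger_force: 20.0
```

```bash
python3 -m creep '{"slide":[[0,0,-0.1],[0,0,0]],"turn":[0,0],"claw":[0,0]}' 20
```

```text
clock: 8.28
eef_pos: [475.0, 150.1, 241.6]
eef_rot: [3.142, 0.0, -0.209]
wrist_force: [0.6, 0.9, -1.1]
finger_gap: 15.2
finger_force: 20.0
```

```bash
python3 -m creep '{"slide":[[0,0,-0.1],[0,0,0]],"turn":[0,0],"claw":[0,0]}' 20
```

```text
clock: 8.52
eef_pos: [475.1, 150.1, 241.3]
eef_rot: [-3.141, -0.0, -0.209]
wrist_force: [-4.5, -0.3, 9.8]
finger_gap: 15.2
finger_force: 20.0
```

```bash
python3 look.py w4 rod
```

```text
eef [475.07 150.13 241.34] [-3.14 -0.   -0.21] [-4.5  -0.34  9.81] clock 8.525 cam [551.78 133.55 221.13]
rod 0.71 [316.5, 169.4] 11920 med [521.86 140.24  56.25] mean [514.34 141.63] ang -0.2075 ext -166.9351779894946 71.08535009450944 ends [358.51 174.63] [591.43 125.6 ] z [49.84 56.25 58.37]
```

```bash
python3 -m creep '{"slide":[[0,0,0],[0,0,0],[0,0,0],[0,0,0],[0,0,0],[0,0,0]],"turn":[0,0,0,0,0,0],"claw":[0.3,0.3,0.3,0,0,0]}' 12
```

```text
clock: 9.38
eef_pos: [475.0, 150.1, 240.6]
eef_rot: [3.142, 0.0, -0.209]
wrist_force: [0.7, -0.6, -1.6]
finger_gap: 15.5
finger_force: 12.0
```

```bash
python3 -m creep '{"slide":[[0.98,-0.21,0],[0.98,-0.21,0],[0.98,-0.21,0],[0.98,-0.21,0],[0.78,-0.16,0],[0,0,0]],"turn":[0,0,0,0,0,0],"claw":[0,0,0,0,0,0]}' 12
```

```text
clock: 10.12
eef_pos: [522.6, 140.0, 240.7]
eef_rot: [-3.141, -0.001, -0.209]
wrist_force: [1.7, 1.2, -0.5]
finger_gap: 15.3
finger_force: 12.0
```

Smooth. Now small steps to the stop.

```bash
python3 -m creep '{"slide":[[0.3,-0.06,0],[0.3,-0.06,0],[0,0,0]],"turn":[0,0,0],"claw":[0,0,0]}' 12
```

```text
clock: 10.5
eef_pos: [528.2, 138.9, 240.7]
eef_rot: [-3.142, -0.0, -0.209]
wrist_force: [1.8, 0.3, -0.7]
finger_gap: 15.6
finger_force: 12.0
```

```bash
python3 -m creep '{"slide":[[0.15,-0.03,0],[0.15,-0.03,0],[0,0,0]],"turn":[0,0,0],"claw":[0,0,0]}' 12
```

```text
clock: 10.88
eef_pos: [531.1, 138.3, 240.6]
eef_rot: [-3.142, -0.0, -0.209]
wrist_force: [-0.2, 2.0, 0.7]
finger_gap: 15.6
finger_force: 12.0
```

```bash
python3 -m creep '{"slide":[[0.15,-0.03,0],[0,0,0]],"turn":[0,0],"claw":[0,0]}' 12
```

```text
clock: 11.12
eef_pos: [532.1, 138.1, 240.6]
eef_rot: [3.141, 0.002, -0.209]
wrist_force: [-7.6, 2.9, 4.9]
finger_gap: 15.9
finger_force: 12.0
```

```bash
python3 -m creep '{"slide":[[0.1,-0.02,0],[0,0,0]],"turn":[0,0],"claw":[0,0]}' 12
```

```text
clock: 11.38
eef_pos: [532.8, 138.1, 240.5]
eef_rot: [3.141, 0.004, -0.209]
wrist_force: [-12.6, 3.9, 8.5]
finger_gap: 15.2
finger_force: 12.0
```

Wrist force shows a gentle stop contact (about 13 N). Release and lift clear, starting the half turn needed to give the last joint room for the clockwise turning.

```bash
python3 -m creep '{"slide":[[-0.1,0.02,0],[0,0,0],[0,0,2],[0,0,4],[0,0,4],[0,0,4],[0,0,3],[0,0,0]],"turn":[0,0,0,0,0,0,0,0],"claw":[0.5,0.5,0.5,0.5,0.5,0.5,0.5,0.5]}' 12
python3 look.py w5 rod stop handle cradle; python3 -c "
from cell import manip;print(manip.read_state()['joints'])"
```

```text
clock: 12.38
eef_pos: [532.6, 137.9, 412.8]
eef_rot: [-3.14, -0.004, -0.209]
wrist_force: [0.1, 0.4, -0.7]
finger_gap: 47.1
finger_force: 0.0
eef [532.63 137.89 412.8 ] [-3.14 -0.   -0.21] [ 0.09  0.37 -0.7 ] clock 12.375 cam [609.41 121.29 392.89]
rod 0.92 [319.4, 214.8] 3077 med [503.38 144.13  55.93] mean [498.52 145.12] ang -0.2031 ext -151.29726520631885 154.3106608245536 ends [355.19 174.65] [654.51 113.01] z [48.81 55.93 58.41]
stop 0.89 [328.9, 34.2] 323 med [664.14 101.65  69.5 ] mean [664.1  105.43] ang 1.4294 ext -6.223368721734836 23.50874489478977 ends [663.27  95.49] [667.46 124.93] z [51.49 69.5  71.18]
handle 0.9 [318.1, 67.3] 2736 med [631.82 117.2  147.54] mean [631.51 117.22] ang -0.0941 ext -42.9481106377406 39.177951133835684 ends [589.06 121.23] [670.83 113.52] z [133.83 147.54 149.51]
cradle 0.68 [306.5, 119.9] 972 med [596.54 136.6   48.68] mean [547.79 137.37] ang -0.195 ext -187.65120859625694 66.57203613256831 ends [412.44 172.96] [661.85 123.7 ] z [42.78 48.68 51.33]
[ 1.86877163e-01  2.96836403e-01  1.51373423e+00 -1.35648894e-05
  1.33292481e+00  1.96700666e+00]
```

View pics/w5.png

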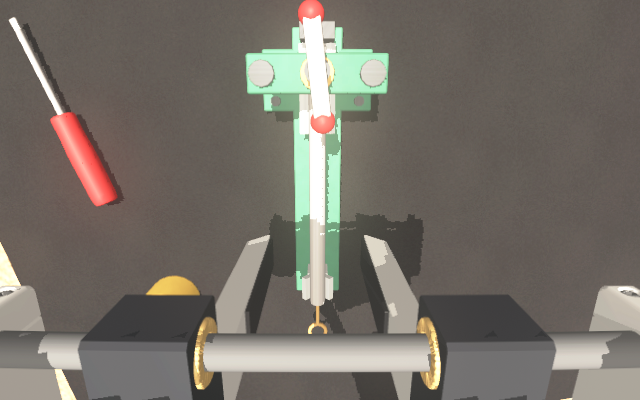

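The picture shows the tube seated in both V blocks, its eye at (317,331) pointing away from the stop at (320,30), and the handle's balls at (311,11) and (322,122), so bar yaw is about -0.10 and its centre (630.5,117.4). I half-turn above it.

```bash
python3 -m creep '{"slide":[[2.5,-0.5,0],[2.5,-0.5,0],[2.4,-0.5,0],[2.4,-0.5,0],[0,0,0],[0,0,0],[0,0,0],[0,0,0]],"turn":[0.18,0.18,0.18,0.18,0.18,0.18,0.18,0.18],"claw":[0.5,0.5,0.5,0.5,0.5,0.5,0.5,0.5]}' 30
python3 -m creep '{"slide":[[0,0,0],[0,0,0],[0,0,0],[0,0,0],[0,0,0],[0,0,0],[0,0,0],[0,0,0]],"turn":[0.18,0.18,0.18,0.18,0.18,0.18,0.18,0.18],"claw":[0.5,0.5,0.5,0.5,0.5,0.5,0.5,0.5]}'
python3 -m creep '{"slide":[[0,0,0],[0,0,0],[0,0,0]],"turn":[0.18,0.18,0],"claw":[0.5,0.5,0.5]}'
python3 look.py w6 handle;  python3 -c "
from cell import manip;print(manip.read_state()['joints'])"
```

```text
clock: 13.62
eef_pos: [630.7, 118.0, 409.5]
eef_rot: [-3.14, 0.001, 1.237]
wrist_force: [0.5, 0.1, 0.4]
finger_gap: 46.7
finger_force: 0.0
clock: 14.62
eef_pos: [630.7, 118.0, 409.5]
eef_rot: [-3.141, -0.001, 2.677]
wrist_force: [-0.1, 0.4, -0.6]
finger_gap: 47.3
finger_force: 0.0
clock: 15.0
eef_pos: [630.6, 118.0, 409.7]
eef_rot: [-3.141, -0.001, 3.03]
wrist_force: [-0.1, 0.2, -0.1]
finger_gap: 47.2
finger_force: 0.0
eef [630.62 118.01 409.75] [-3.14 -0.    3.03] [-0.08  0.23 -0.15] clock 15.0 cam [552.72 126.45 389.6 ]
handle 0.95 [318.4, 206.6] 2113 med [627.03 117.69 147.56] mean [627.02 117.61] ang -0.1156 ext -38.75296847703337 43.75381792604707 ends [588.54 122.16] [670.5  112.65] z [111.82 147.56 149.37]
[ 1.27914228e-01  5.04725913e-01  1.22455130e+00 -7.54993166e-06
  1.41315110e+00 -1.32771305e+00]
```

```bash
python3 -m creep '{"slide":[[-0.1,0,-3],[0,0,-3],[0,0,-2],[0,0,-0.8],[0,0,0]],"turn":[0,0,0,0,0],"claw":[0.5,0.5,0.5,0.5,0.5]}' 30
python3 -c "
from cell import manip
for i in range(1):s=manip.read_state();print(s['moment'],s['wrist_force'])"
python3 -m creep '{"slide":[[0,0,0],[0,0,0],[0,0,0],[0,0,0]],"turn":[0,0,0,0],"claw":[0,0,0,0]}' 30
python3 -c "
from cell import manip
for i in range(1):s=manip.read_state();print(s['moment'],s['wrist_force'])"
```

```text
clock: 15.72
eef_pos: [629.6, 118.0, 322.6]
eef_rot: [-3.142, -0.0, 3.029]
wrist_force: [0.3, -0.2, 1.6]
finger_gap: 46.9
finger_force: 0.0
[ 0.0598786  -0.09126522  0.01666856] [ 0.25767977 -0.22763428  1.55688849]
clock: 16.23
eef_pos: [629.5, 117.8, 322.8]
eef_rot: [-3.141, -0.0, 3.031]
wrist_force: [-4.6, -4.2, 5.0]
finger_gap: 11.5
finger_force: 30.2
[-0.72379676  0.67724579 -0.3886649 ] [-4.56656902 -4.20214767  5.00111654]
```

```bash
cat > m.py <<'E'
from cell import manip
s=manip.read_state();print("MZ %.3f yaw %.3f F %s j6 %.2f gap %.1f t %.1f"%(s['moment'][2],s['eef_rot'][2],s['wrist_force'].round(1),s['joints'][5],s['finger_gap'],s['clock']))
E
python3 -m creep '{"slide":[[0,0,0],[0,0,0],[0,0,0],[0,0,0]],"turn":[-0.08,-0.08,-0.08,-0.08],"claw":[0,0,0,0]}' 40 >/dev/null; python3 m.py
python3 -m creep '{"slide":[[0,0,0],[0,0,0],[0,0,0],[0,0,0]],"turn":[-0.08,-0.08,-0.08,-0.08],"claw":[0,0,0,0]}' 40 >/dev/null; python3 m.py
```

```text
MZ 0.312 yaw 2.708 F [-2.5 -1.6  0.9] j6 -1.01 gap 11.9 t 16.7
MZ 0.317 yaw 2.389 F [-2.4  0.1  1. ] j6 -0.69 gap 11.8 t 17.2
```

```bash
python3 -m creep '{"slide":[[0,0,0],[0,0,0]],"turn":[-0.06,-0.06],"claw":[0,0]}' >/dev/null; python3 m.py
python3 -m creep '{"slide":[[0,0,0],[0,0,0]],"turn":[-0.06,-0.06],"claw":[0,0]}' >/dev/null; python3 m.py
```

```text
MZ 0.244 yaw 2.269 F [-1.   0.3 -0.1] j6 -0.57 gap 11.8 t 17.5
MZ 0.257 yaw 2.149 F [0.9 1.3 1.1] j6 -0.45 gap 11.6 t 17.7
```

```bash
python3 -m creep '{"slide":[[0,0,0],[0,0,0]],"turn":[-0.06,-0.06],"claw":[0,0]}' >/dev/null; python3 m.py
python3 -m creep '{"slide":[[0,0,0],[0,0,0]],"turn":[-0.06,-0.06],"claw":[0,0]}' >/dev/null; python3 m.py
python3 -m creep '{"slide":[[0,0,0],[0,0,0]],"turn":[-0.06,-0.06],"claw":[0,0]}' >/dev/null; python3 m.py
```

```text
MZ 0.328 yaw 2.029 F [ 0.7  0.5 -0.6] j6 -0.33 gap 11.3 t 18.0
MZ 0.285 yaw 1.909 F [ 1.5  0.4 -0.7] j6 -0.21 gap 11.8 t 18.2
MZ 0.348 yaw 1.789 F [ 1.4  2.2 -0.5] j6 -0.09 gap 11.7 t 18.5
```

```bash
python3 -m creep '{"slide":[[0,0,0],[0,0,0]],"turn":[-0.06,-0.06],"claw":[0,0]}' >/dev/null; python3 m.py
python3 -m creep '{"slide":[[0,0,0],[0,0,0]],"turn":[-0.06,-0.06],"claw":[0,0]}' >/dev/null; python3 m.py
```

```text
MZ 0.293 yaw 1.669 F [ 3.6  1.2 -0.3] j6 0.03 gap 11.5 t 18.7
MZ 0.293 yaw 1.549 F [ 4.1  1.8 -1.4] j6 0.15 gap 11.5 t 19.0
```

```bash
python3 -m creep '{"slide":[[0,0,0],[0,0,0]],"turn":[-0.06,-0.06],"claw":[0,0]}' >/dev/null; python3 m.py
python3 -m creep '{"slide":[[0,0,0],[0,0,0]],"turn":[-0.06,-0.06],"claw":[0,0]}' >/dev/null; python3 m.py
```

```text
MZ 0.289 yaw 1.429 F [ 4.2  1.1 -1.4] j6 0.27 gap 11.7 t 19.2
MZ 0.278 yaw 1.309 F [ 5.   0.3 -1.4] j6 0.39 gap 11.1 t 19.5
```

```bash
python3 -m creep '{"slide":[[0,0,0],[0,0,0]],"turn":[-0.06,-0.06],"claw":[0,0]}' >/dev/null; python3 m.py
python3 -m creep '{"slide":[[0,0,0],[0,0,0]],"turn":[-0.06,-0.06],"claw":[0,0]}' >/dev/null; python3 m.py
```

```text
MZ 0.312 yaw 1.189 F [ 5.8  0.9 -2.1] j6 0.51 gap 11.4 t 19.7
MZ 0.300 yaw 1.069 F [ 5.6  1.3 -2.7] j6 0.63 gap 11.7 t 20.0
```

```bash
python3 -m creep '{"slide":[[0,0,0],[0,0,0]],"turn":[-0.05,-0.05],"claw":[0,0]}' >/dev/null; python3 m.py
python3 -m creep '{"slide":[[0,0,0],[0,0,0]],"turn":[-0.05,-0.05],"claw":[0,0]}' >/dev/null; python3 m.py
```

```text
MZ 0.325 yaw 0.969 F [ 6.9  1.2 -2.5] j6 0.73 gap 11.3 t 20.2
MZ 0.305 yaw 0.869 F [ 6.4  0.5 -3.4] j6 0.83 gap 11.5 t 20.5
```

```bash
python3 -m creep '{"slide":[[0,0,0],[0,0,0]],"turn":[-0.05,-0.05],"claw":[0,0]}' >/dev/null; python3 m.py
python3 -m creep '{"slide":[[0,0,0],[0,0,0]],"turn":[-0.05,-0.05],"claw":[0,0]}' >/dev/null; python3 m.py
```

```text
MZ 0.328 yaw 0.770 F [ 7.1  0.7 -2.3] j6 0.93 gap 11.6 t 20.7
MZ 0.341 yaw 0.670 F [ 7.3 -0.1 -3.2] j6 1.03 gap 11.2 t 21.0
```

```bash
python3 -m creep '{"slide":[[0,0,0],[0,0,0]],"turn":[-0.05,-0.05],"claw":[0,0]}' >/dev/null; python3 m.py
python3 -m creep '{"slide":[[0,0,0],[0,0,0]],"turn":[-0.05,-0.05],"claw":[0,0]}' >/dev/null; python3 m.py
```

```text
MZ 0.401 yaw 0.569 F [ 7.2 -0.5 -3. ] j6 1.13 gap 11.4 t 21.2
MZ 0.421 yaw 0.470 F [ 8.9  0.3 -3.4] j6 1.23 gap 11.5 t 21.5
```

```bash
python3 -m creep '{"slide":[[0,0,0],[0,0,0]],"turn":[-0.05,-0.05],"claw":[0,0]}' >/dev/null; python3 m.py
```

```text
MZ 0.517 yaw 0.370 F [ 7.4 -1.  -2.7] j6 1.33 gap 11.9 t 21.7
```

```bash
python3 -m creep '{"slide":[[0,0,0],[0,0,0]],"turn":[-0.04,-0.04],"claw":[0,0]}' >/dev/null; python3 m.py
```

```text
MZ 0.531 yaw 0.290 F [ 8.9 -1.8 -3.3] j6 1.41 gap 11.8 t 22.0
```

```bash
python3 -m creep '{"slide":[[0,0,0],[0,0,0]],"turn":[-0.05,-0.05],"claw":[0,0]}' >/dev/null; python3 m.py
```

```text
MZ 0.498 yaw 0.190 F [ 8.8 -1.3 -2.3] j6 1.51 gap 11.5 t 22.2
```

```bash
python3 -m creep '{"slide":[[0,0,0]],"turn":[-0.04],"claw":[0]}' >/dev/null; python3 m.py
```

```text
MZ 0.530 yaw 0.150 F [ 8.8 -1.2 -3. ] j6 1.55 gap 11.9 t 22.4
```

Rise is about 0.25 N m, within the clamped range. Release and lift.

```bash
python3 -m creep '{"slide":[[0,0,0],[0,0,0],[0,0,0],[0,0,2],[0,0,4],[0,0,4],[0,0,2],[0,0,0]],"turn":[0,0,0,0,0,0,0,0],"claw":[0.5,0.5,0.5,0.5,0.5,0.5,0.5,0.5]}'
python3 -m creep '{"slide":[[-4,0,0],[-5,0,0],[-5,0,0],[-2,0,0],[0,0,0]],"turn":[0,0,0,0,0],"claw":[0.5,0.5,0.5,0.5,0.5]}'
python3 look.py w7 rod handle stop cradle
```

```text
clock: 23.35
eef_pos: [629.4, 118.0, 444.0]
eef_rot: [3.142, -0.003, 0.151]
wrist_force: [0.8, 0.2, 0.2]
finger_gap: 47.1
finger_force: 0.0
clock: 23.98
eef_pos: [468.8, 118.1, 442.1]
eef_rot: [-3.142, 0.001, 0.151]
wrist_force: [0.9, -0.6, 0.0]
finger_gap: 47.1
finger_force: 0.0
eef [468.79 118.07 442.09] [-3.14  0.    0.15] [ 0.89 -0.62  0.03] clock 23.975 cam [546.28 129.59 421.83]
rod 0.68 [302.2, 123.0] 3466 med [521.82 140.34  56.25] mean [518.45 140.86] ang -0.2075 ext -123.9059952319401 97.76782928240628 ends [400.57 165.86] [617.49 120.2 ] z [49.34 56.25 58.61]
cradle 0.74 [317.7, 55.6] 1199 med [589.21 135.98  48.57] mean [540.28 136.71] ang -0.1977 ext -197.07931862059203 33.348352274683435 ends [395.97 174.69] [621.91 129.43] z [13.42 48.57 52.22]
```

View pics/w7.png

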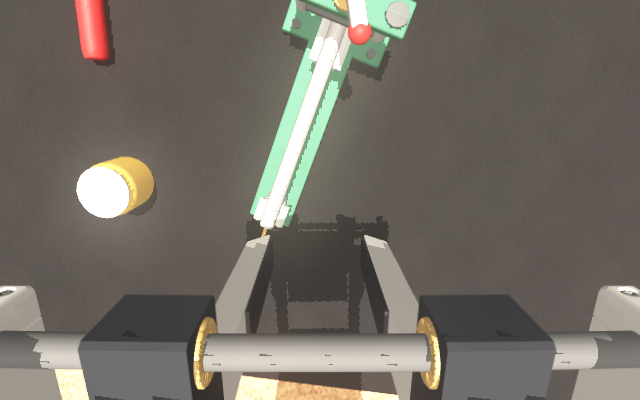

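The picture shows the tube still in both V blocks, from (270,222) to (330,45), top at z ≈ 56 mm as it must be, with the handle left where it was turned to and nothing touched. I hand in.

```bash
python3 -c "
from cell import manip;print(manip.sign_off())"
```

```text
the job is handed in; nothing more can be done
None
```

The job is handed in at about 24 s: the tube sits in both V blocks against the stop with its eye pointing away, clamped at a torque rise of about 0.25 N m (noisy readings), with everything released and the bystanders untouched; sign-off returned no verdict.

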